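# Transfer a row of parts to the rack in reverse order

### The job

Move the four parts out of the bare steel carriers into the wooden rack, one to a pocket, in reverse order: seen from the robot, the part that starts leftmost goes into the rightmost pocket, the second from the left into the second from the right, and so on. Stand every part in its pocket as it stood before (bolts on their heads, pipe on end, nut flat), flat on the pocket floor, and let go.

Things in the scene. Friction and masses are not known exactly. Their poses are not given: they have to be found in the camera images.
- tall_bolt: rusty brown hexagon bolt standing on its head, thread up; 87 mm tall, about 0.27 kg; hexagon head 30 mm across flats (34 mm across corners) and 13 mm high, bare round shank 20 mm thick from there to the top. Stands loose and upright in its carrier at the start. Origin: centre of its underside; z up
- short_bolt: bright grey steel hexagon bolt standing on its head, thread up; 61 mm tall, about 0.13 kg; head 24 mm across flats (27 mm across corners) and 11 mm high, bare round shank 16 mm thick from there to the top. Stands loose and upright in its carrier at the start. Origin: centre of its underside; z up
- pipe: rusty piece of pipe standing on end, 43 mm outer diameter, 54 mm tall, about 0.29 kg; grip it round the outside, not by the bore. Stands loose and upright in its carrier at the start. Origin: centre of its underside; z up
- nut: dark hexagon nut lying flat, 19 mm high, 36 mm across flats (faces at +x and -x of its own frame), 41 mm across corners (corners at +y and -y), about 0.11 kg; when in a pocket 13 mm of it stands out above the rim. It is not the smaller rusty nut that lies on the bench. Stands loose and upright in its carrier at the start. Origin: centre of its underside; z up
- channel: fixed grey steel channel lying crosswise on the bench, 88 x 344 mm, with low lips, that carries the four bare steel carriers in a row (80 mm apart, centres at y = -120, -40, +40, +120 mm of its frame, tops 22 mm and pocket floors 16 mm above the bench). Origin: centre of its underside; z up, y along the row towards the robot's left. It may lie nearer than the wooden rack or beyond it, turned by up to 0.15 rad
- rack: fixed wooden rack, 76 x 330 x 18 mm, lying crosswise on the bench, with four round pockets in its top, each 61 mm across and 6 mm deep, empty at the start. Origin: centre of its underside; z up, y along the row towards the robot's left. Pocket centres at x = 0, y = -120, -40, +40, +120 mm of its frame; pocket floors 12 mm above the bench. Turned by up to 0.15 rad
- carrier_tall_bolt: fixed square bare steel carrier, 74 x 74 x 18 mm, in which the tall bolt stands at the start; it has one round pocket in its top, 61 mm across and 6 mm deep. Origin: centre of its underside, so the pocket floor is 12 mm above it. z up; y along the row as for the channel. It never moves, so it keeps showing where the tall bolt came from
- carrier_short_bolt: fixed square bare steel carrier, 74 x 74 x 18 mm, in which the short bolt stands at the start; it has one round pocket in its top, 61 mm across and 6 mm deep. Origin: centre of its underside, so the pocket floor is 12 mm above it. z up; y along the row as for the channel. It never moves, so it keeps showing where the short bolt came from
- carrier_pipe: fixed square bare steel carrier, 74 x 74 x 18 mm, in which the pipe piece stands at the start; it has one round pocket in its top, 61 mm across and 6 mm deep. Origin: centre of its underside, so the pocket floor is 12 mm above it. z up; y along the row as for the channel. It never moves, so it keeps showing where the pipe piece came from
- carrier_nut: fixed square bare steel carrier, 74 x 74 x 18 mm, in which the nut stands at the start; it has one round pocket in its top, 61 mm across and 6 mm deep. Origin: centre of its underside, so the pocket floor is 12 mm above it. z up; y along the row as for the channel. It never moves, so it keeps showing where the nut came from

How it is judged:
By the outcome, as a careful person would: the job done as asked, in the order asked, and still so for the second after the job is handed in, with the robot touching nothing.
It also fails if it takes over 112 s, if anything falls off the work surface, if the arm or the gripper's body presses on something with over 40 N, if the wrist force passes 120 N, or if a joint passes its speed limit or range.

### The arm

A 6-joint arm with a two-finger parallel gripper is mounted at the origin on the work surface; the furniture and walls round the work are solid. World frame = base frame: x ahead of the robot, y to its left, z up, the work surface at z = 0. Lengths are in m, angles in rad, forces in N, time in s.
With the tool pointing down it reaches from about 0.2 to 0.875 m from the base axis. Payload 3.4 kg.
Tool frame: the origin (TCP) lies at the very end of the fingers, on their centre line; the grasp point (between the pads) lies 19 mm behind it (r.tcp_to_grasp is the z of the grasp point in the tool frame, in m); z points along the fingers, y is the line along which they close (so a half turn about z gives the same grasp; the last joint's range is limited). The gripper opens to 94 mm and grips with 3 to 60 N. Pads are 16 mm wide; open, the fingers measure 119 mm over their backs; the gripper's body (75 mm by 177 mm) begins 78 mm behind the grasp point.
Start: joints at [1.197, 0.276, 1.505, -0, 1.361, -0.121], TCP at [0.144, 0.557, 0.205] pointing down, gripper open.
Joint ranges: [-2.89, 2.89], [-0.75, 2.08], [0.22, 2.7], [-1.18, 4.32], [0.11, 2.71], [-2.7, 2.7]. Speed limits (rad/s): [2.57, 2.57, 3.14, 3.14, 3.14, 3.14].

### API

Orientations are given as a 3x3 rotation matrix whose columns are the frame's x, y, z axes.
In Python, from rig import r gives the robot as it stands.
- The arm moves only by the tool jog_arm, never from a script. Its argument "series" is a list of rows, each a list of 7 numbers: the shift along the world's x, y, z in units of 25 mm (1.0 is 25 mm), then the turn, a rotation vector about the world's x, y, z in rad, then the opening, from 0 (shut) to 1 (fully open). In form: [[x, y, z, ax, ay, az, claw], ...]. A call has exactly 5 rows; each row is the pose to reach, as a shift and turn from the pose commanded when the call began; what a row does not reach only later rows make up. A row lasts 1/12 s, in which the tool goes at most 41.7 mm and 7.16 degrees, less where a joint would pass 70% of its speed; a pose out of reach is approached as far as the arm can. A call with a gripper value outside its range is refused whole. The fingers move at their own pace and stop on an object; the grip force is fixed at half the most. Time passes only in rows, so rows that repeat a pose let the fingers close, or fill a call up. It gives the time, the measured TCP pose, the force, the opening and the grip force at its end, in the units of the state.
- r.get_obs(): the state, without advancing time (a new reading comes with each control period).
- r.camera(name): name is "scene" or "top" or "wrist"; returns the picture (420x560x3 uint8, red, green, blue); there is no depth.
- r.camera_params(name): a dict with "fx", "fy", "cx", "cy" (pixels), "R" (3x3) and "t" (3): a world point X has camera coordinates R X + t; the wrist camera has in their place "mount" (4x4, takes a point from camera to tool coordinates, whose origin is the TCP and whose axes are the flange's). Camera axes: x right, y down, z forward; pixel columns grow to the right and rows downward; lengths in m; the calibration is good to about 2 mm. The wrist camera is an equidistant fisheye: a pixel r from the principal point sees the ray r / f radians off the axis. A picture is of the moment at which its call begins: read the wrist's pose just before it. camera_params takes no time and is no camera call.
- r.sign_off(): hands the job in; it is judged then, once.
The state is a dict: "time_s": time; "q": joint angles; "qd": joint speeds; "effort": joint torques, N m; "ee_pos": TCP position; "orientation": TCP orientation; "ft_force": force on the tool from outside, world axes, zero at the start; "ft_torque": the same for the moment, N m; "gripper_width": finger opening in m; "grasp_force": force on a finger pad.
Only numpy, scipy, OpenCV 4.12 (cv2) and the standard library are available. Lean on these libraries where they do the work, as an engineer would, in place of code of your own. Each camera call takes 0.05 s, during which the arm holds its last target. There are 200 camera calls.

## Working session

There is one attempt and no reset: what is moved stays moved. The work goes in short steps, Python scripts to look and compute and a tool call to move; the robot and the scene stay as the last step left them, time stands still between calls to the robot, and variables do not carry over. Pictures are saved under pics/ and viewed, at most 14 in all, crops included, and the job is handed in when it is done.

Besides the shell and the picture viewer there is one more tool, called after ">>>" by a JSON object that holds its "name" and its "arguments", one argument or row to a line. jog_arm: Moves the arm, as the interface text tells. Its arguments: {"type":"object","properties":{"series":{"type":"array","items":{"type":"array","items":{"type":"number"}}}},"required":["series"]}

```bash
mkdir -p pics; ls
python3 - <<'E'
from rig import r
import cv2,numpy as np
np.set_printoptions(precision=4,suppress=True)
o=r.get_obs();print(o['time_s'],o['ee_pos'],o['orientation'],o['gripper_width'],r.tcp_to_grasp)
for n in("scene","top","wrist"):
    cv2.imwrite(f"pics/{n}0.png",r.camera(n)[:,:,::-1]); print(n,r.camera_params(n))
E
```

```text
pics
0.0 [0.1436 0.5562 0.2046] [[-0.9682  0.2501 -0.0006]
 [ 0.2501  0.9682 -0.0017]
 [ 0.0002 -0.0018 -1.    ]] 0.09415148904189281 -0.0188
scene {'fx': 482.0139029965106, 'fy': 482.0139029965106, 'cx': 277.4732757182019, 'cy': 205.15931081535356, 'R': array([[-0.5123, -0.8586, -0.019 ],
       [-0.5267,  0.3316, -0.7827],
       [ 0.6784, -0.3909, -0.6221]]), 't': array([0.2538, 0.3368, 0.4913])}
top {'fx': 523.5540838261364, 'fy': 523.5540838261364, 'cx': 286.42519025047574, 'cy': 205.25181792904672, 'R': array([[-0.0128, -0.9994, -0.0309],
       [-0.991 ,  0.0168, -0.1325],
       [ 0.1329,  0.0289, -0.9907]]), 't': array([0.0061, 0.5547, 0.9251])}
wrist {'fx': 325.19226210127806, 'fy': 325.19226210127806, 'cx': 276.8541649280916, 'cy': 209.94686830404572, 'mount': array([[ 0.0004, -0.9702, -0.2424,  0.0707],
       [ 1.    ,  0.0007, -0.0011, -0.0001],
       [ 0.0013, -0.2424,  0.9702, -0.1788],
       [ 0.    ,  0.    ,  0.    ,  1.    ]])}
```

View pics/top0.png

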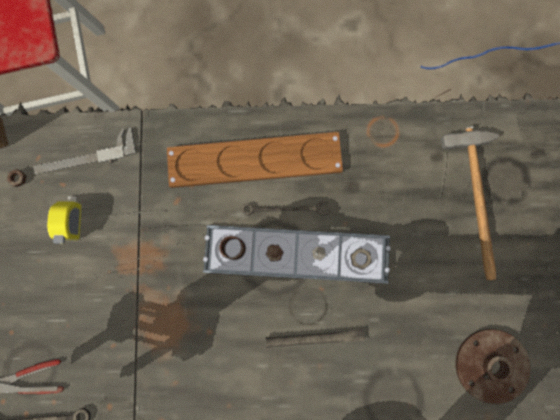

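View pics/scene0.png

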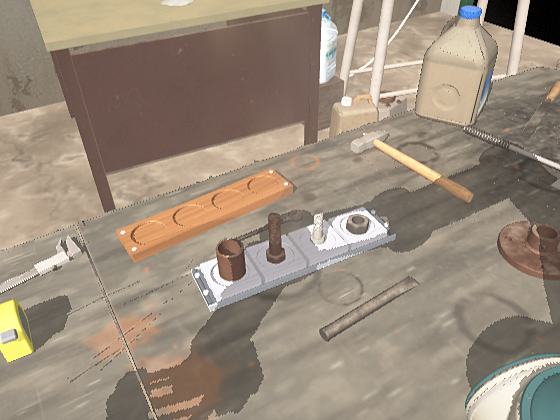

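The top view shows, left to right: pipe (232,248), tall bolt (274,253), short bolt (319,253) and nut (361,258). The empty rack lies beyond them, with pockets near (190,163) to (318,153). The scene view shows the same order.

Run:
```python
import cv2
a=cv2.imread("pics/top0.png")[120:290,155:400]; cv2.imwrite("pics/topc.png",cv2.resize(a,None,fx=3.2,fy=3.2,interpolation=cv2.INTER_CUBIC))
a=cv2.imread("pics/scene0.png")[160:315,110:400]; cv2.imwrite("pics/scenec.png",cv2.resize(a,None,fx=2.75,fy=2.75,interpolation=cv2.INTER_CUBIC))
```

```text
(no output)
```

View pics/topc.png

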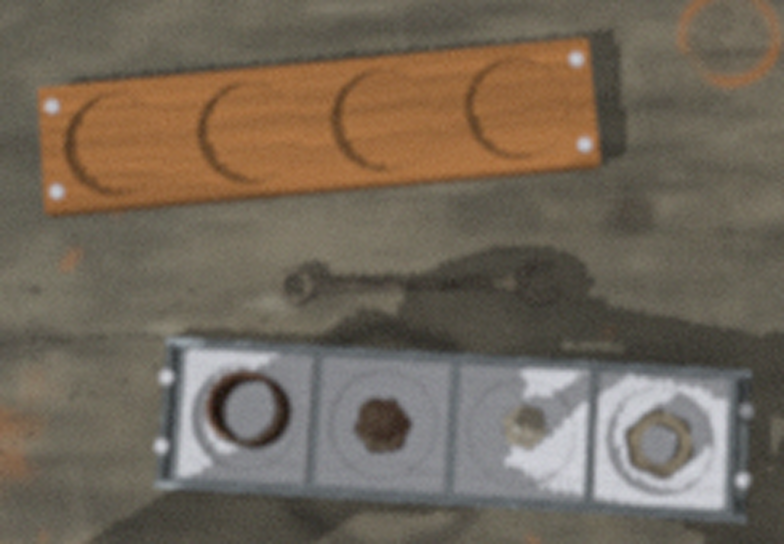

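View pics/scenec.png

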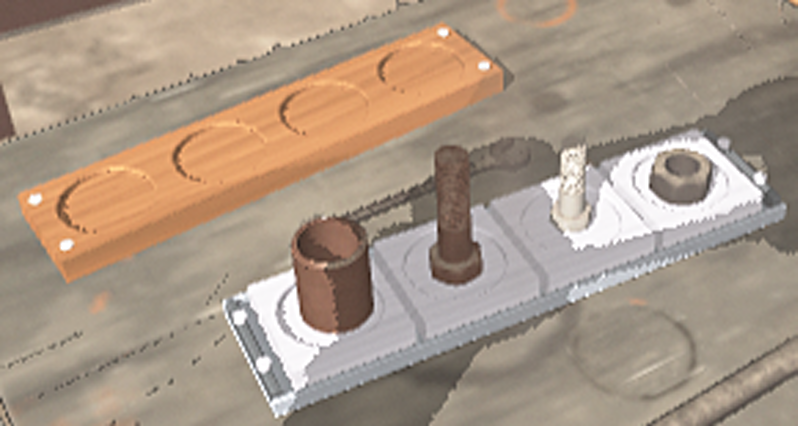

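Pixels read off the crops: rack screws, channel screws and part tops in both views. I'll triangulate them now.

```bash
cat > h.py <<'E'
import numpy as np,cv2
from rig import r
np.set_printoptions(precision=4,suppress=True)
def P(n):
    c=r.camera_params(n); K=np.array([[c['fx'],0,c['cx']],[0,c['fy'],c['cy']],[0,0,1]]); return K@np.c_[c['R'],c['t']]
PT,PS=P("top"),P("scene")
def tri(a,b):  # full-image pixels top, scene
    X=cv2.triangulatePoints(PT,PS,np.array(a,float),np.array(b,float))[:,0]; X=X[:3]/X[3]
    e=[np.hypot(*((q:=p@np.r_[X,1])[:2]/q[2]-u)) for p,u in((PT,a),(PS,b))]
    return X,e
def onz(p,u,z): # pixel to plane z
    M=np.c_[p[:,0],p[:,1],p[:,2]*z+p[:,3]]; v=np.linalg.solve(M,np.r_[u,1]); return v[:2]/v[2]
tc=lambda u:np.array(u)/3.2+[155,120]
sc=lambda u:np.array(u)/2.75+[110,160]
E
python3 - <<'E'
from h import *
D=dict(rLF=((52,106),(36,199)),rLN=((57,191),(66,245)),rRF=((576,60),(443,33)),rRN=((585,145),(484,66)),
cLF=((166,377),(239,317)),cLN=((161,446),(263,364)),cRF=((746,412),(725,144)),cRN=((742,480),(760,178)),
pipe=((249,408),(331,244)),tall=((381,418),(453,153)),short=((526,420),(573,148)),nut=((661,443),(682,168)))
X={}
for k,(a,b) in D.items():
    X[k],e=tri(tc(a),sc(b)); print(k,X[k],np.round(e,2))
for p,z in(('r',.018),('c',.01)):
    c=np.mean([X[p+s] for s in('LF','LN','RF','RN')],0); d=X[p+'LF']+X[p+'LN']-X[p+'RF']-X[p+'RN']; print(p,c,'yaw',np.arctan2(-d[0],d[1]),np.hypot(*d[:2])/2)
for k,z in dict(pipe=.07,tall=.103,short=.077,nut=.035).items(): print(k,onz(PT,tc(D[k][0]),z),onz(PS,sc(D[k][1]),z))
for n,u,z in(('pkt tall',(381,424),.022),('pkt nut',(661,438),.022)): print(n,onz(PT,tc(u),z))
print('rack corners',[onz(PT,tc(u),.018) for u in((38,88),(590,38),(601,163),(47,212))])
E
```

```text
rLF [0.6616 0.217  0.0163] [0.5  0.64]
rLN [0.61   0.2135 0.0159] [0.35 0.46]
rRF [ 0.6833 -0.0964  0.0161] [0.38 0.41]
rRN [ 0.6317 -0.1003  0.016 ] [0.35 0.4 ]
cLF [0.4982 0.1474 0.0161] [0.45 0.62]
cLN [0.4581 0.1501 0.0163] [0.38 0.54]
cRF [ 0.4728 -0.1892  0.0153] [0.51 0.61]
cRN [ 0.4338 -0.1853  0.0159] [0.55 0.68]
pipe [0.4773 0.0933 0.0633] [0.1  0.13]
tall [0.4689 0.0181 0.1019] [0.14 0.19]
short [ 0.4672 -0.0608  0.0722] [0.75 0.95]
nut [ 0.4552 -0.138   0.0303] [0.48 0.59]
r [0.6467 0.0585 0.0161] yaw 0.06914291393765722 0.314351121957542
c [ 0.4657 -0.0193  0.0159] yaw -0.07388941639791126 0.3369113058579789
pipe [0.4768 0.0922] [0.4708 0.0961]
tall [0.4688 0.0178] [0.4679 0.019 ]
short [ 0.4678 -0.0596] [ 0.4616 -0.0586]
nut [ 0.4556 -0.1368] [ 0.4505 -0.1351]
pkt tall [0.4691 0.0222]
pkt nut [ 0.4589 -0.1384]
rack corners [array([0.6728, 0.2261]), array([ 0.6965, -0.1043]), array([ 0.6207, -0.1088]), array([0.5974, 0.2194])]
```

>>> {"name": "jog_arm", "arguments": {
  "series": [
    [0.64, -1.23, 0, 0, 0, -0.07, 1],
    [1.28, -2.46, 0, 0, 0, -0.14, 1],
    [1.92, -3.69, 0, 0, 0, -0.21, 1],
    [2.56, -4.92, 0, 0, 0, -0.28, 1],
    [3.2, -6.15, 0, 0, 0, -0.35, 1]
  ]
}}

```text
time_s: 0.57
ee_pos: [0.224, 0.4014, 0.2052]
orientation: [[-0.822, 0.569, -0.0], [0.569, 0.822, -0.001], [-0.0, -0.001, -1.0]]
ft_force: [1.2, 0.2, 0.8]
gripper_width: 0.0942
grasp_force: 0.0
```

>>> {"name": "jog_arm", "arguments": {
  "series": [
    [0.64, -1.23, 0, 0, 0, -0.07, 1],
    [1.28, -2.46, 0, 0, 0, -0.14, 1],
    [1.92, -3.69, 0, 0, 0, -0.21, 1],
    [2.56, -4.92, 0, 0, 0, -0.28, 1],
    [3.2, -6.15, 0, 0, 0, -0.35, 1]
  ]
}}

```text
time_s: 0.98
ee_pos: [0.304, 0.2477, 0.2055]
orientation: [[-0.577, 0.817, 0.0], [0.817, 0.577, 0.0], [-0.0, 0.0, -1.0]]
ft_force: [1.1, 0.1, 0.1]
gripper_width: 0.0941
grasp_force: 0.0
```

>>> {"name": "jog_arm", "arguments": {
  "series": [
    [0.64, -1.23, 0, 0, 0, -0.07, 1],
    [1.28, -2.46, 0, 0, 0, -0.14, 1],
    [1.92, -3.69, 0, 0, 0, -0.21, 1],
    [2.56, -4.92, 0, 0, 0, -0.28, 1],
    [3.2, -6.15, 0, 0, 0, -0.35, 1]
  ]
}}

```text
time_s: 1.4
ee_pos: [0.384, 0.0939, 0.2055]
orientation: [[-0.261, 0.965, 0.0], [0.965, 0.261, 0.0], [0.0, 0.0, -1.0]]
ft_force: [0.4, 0.4, 0.7]
gripper_width: 0.0939
grasp_force: 0.0
```

>>> {"name": "jog_arm", "arguments": {
  "series": [
    [0.64, -1.23, 0, 0, 0, -0.07, 1],
    [1.28, -2.46, 0, 0, 0, -0.14, 1],
    [1.92, -3.69, 0, 0, 0, -0.21, 1],
    [2.56, -4.92, 0, 0, 0, -0.28, 1],
    [3.2, -6.15, 0, 0, 0, -0.35, 1]
  ]
}}

```text
time_s: 1.82
ee_pos: [0.4641, -0.0599, 0.2053]
orientation: [[0.086, 0.996, -0.0], [0.996, -0.086, 0.0], [0.0, -0.0, -1.0]]
ft_force: [-0.3, 0.6, 0.4]
gripper_width: 0.0942
grasp_force: 0.0
```

```bash
cat >> h.py <<'E'
import json
def shot(name):
    o=r.get_obs(); json.dump([list(o['ee_pos']),np.array(o['orientation']).tolist()],open(f"pics/{name}.json","w"))
    im=r.camera("wrist")[:,:,::-1]; cv2.imwrite(f"pics/{name}.png",im); return im
def ray(name,u):
    p,R=map(np.array,json.load(open(f"pics/{name}.json"))); c=r.camera_params("wrist"); m=c['mount']
    d=np.array([(u[0]-c['cx'])/c['fx'],(u[1]-c['cy'])/c['fy']]); t=np.hypot(*d); s=np.sin(t)/max(t,1e-9)
    return p+R@m[:3,3], R@m[:3,:3]@np.r_[d*s,np.cos(t)]
def wz(name,u,z):
    o,d=ray(name,u); return (o+d*(z-o[2])/d[2])[:2]
def wtri(*obs):  # (name,px) pairs
    A=np.zeros((3,3));b=np.zeros(3)
    for n,u in obs:
        o,d=ray(n,u); M=np.eye(3)-np.outer(d,d); A+=M; b+=M@o
    return np.linalg.solve(A,b)
def st():
    o=r.get_obs(); print(round(o['time_s'],2),o['ee_pos'],'yaw',np.round(np.arctan2(o['orientation'][1][1],o['orientation'][0][1]),4),'tilt',np.array(o['orientation'])[:2,2],'q6',round(o['q'][5],2),'F',o['ft_force'],'w',round(o['gripper_width'],4),o['grasp_force'])
def go(x,y,z,yaw=None):
    o=r.get_obs(); a=np.arctan2(o['orientation'][1][1],o['orientation'][0][1]); print('shift',(np.array([x,y,z])-o['ee_pos'])/.025,'turn',None if yaw is None else yaw-a)
E
python3 - <<'E'
from h import *
st(); im=shot("w1"); cv2.imwrite("pics/w1c.png",cv2.resize(im,(800,600),interpolation=cv2.INTER_CUBIC))
E
```

```text
1.82 [ 0.4641 -0.0599  0.2053] yaw -0.0861 tilt [-0.0001  0.0003] q6 -0.19 F [-0.3151  0.6001  0.3665] w 0.0942 0.0
```

View pics/w1c.png

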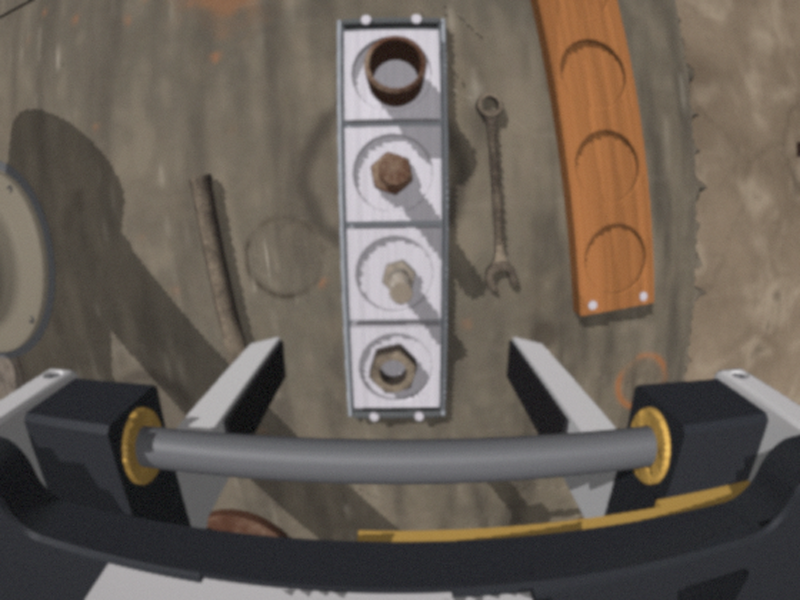

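The wrist view shows the whole channel: nut at about (392,368), short bolt (400,283), tall bolt (392,172) and pipe (396,70), with three rack pockets to the right. I'll enlarge it.

Run:
```python
import cv2,numpy as np
a=cv2.imread("pics/w1.png")
f=lambda x,y,w:cv2.resize(a[y:y+145,x:x+w],None,fx=4,fy=4,interpolation=cv2.INTER_CUBIC)
cv2.imwrite("pics/w1d.png",np.hstack([f(235,150,85),f(235,5,85)]))
```

```text
(no output)
```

View pics/w1d.png

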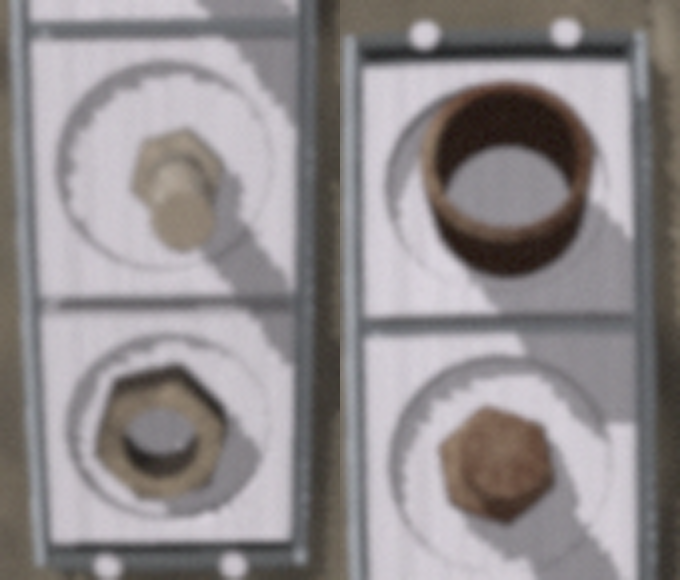

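Run:
```python
from h import *
for n,u,y0,z,tu in(('nut',(162,440),150,.035,(661,443)),('short',(183,222),150,.077,(526,420)),('tall',(170,458),5,.103,(381,418)),('pipe',(170,163),5,.07,(249,408))):
    p=np.array(u)/4+[235,y0]; print(n,wz("w1",p,z),'top:',onz(PT,tc(tu),z))
    # 3D from wrist + top
    o,d=ray("w1",p); a=np.r_[onz(PT,tc(tu),0.),0.];b=np.r_[onz(PT,tc(tu),.1),.1];e=(b-a)/np.linalg.norm(b-a)
    A=sum(np.eye(3)-np.outer(v,v) for v in(d,e)); print('  tri',np.linalg.solve(A,(np.eye(3)-np.outer(d,d))@o+(np.eye(3)-np.outer(e,e))@a))
for n,u,z in(('pktshort',(163,165),.022),('pktnut',(170,427),.022)): print(n,wz("w1",np.array(u)/4+[235,150],z))
for u in((592,305),(643,296)): print('rack R screws',wz("w1",np.array(u)/800*560,.018))
go(.456,-.137,.10)
```

```text
nut [ 0.4553 -0.1369] top: [ 0.4556 -0.1368]
  tri [ 0.4554 -0.1367  0.0356]
short [ 0.467  -0.0628] top: [ 0.4678 -0.0596]
  tri [ 0.4671 -0.059   0.0928]
tall [0.4708 0.0189] top: [0.4688 0.0178]
  tri [0.471  0.0204 0.0554]
pipe [0.4772 0.0928] top: [0.4768 0.0922]
  tri [0.4769 0.0918 0.0734]
pktshort [ 0.4623 -0.0588]
pktnut [ 0.4575 -0.1384]
rack R screws [ 0.631  -0.1007]
rack R screws [ 0.6831 -0.097 ]
shift [-0.4907 -2.8449 -4.2104] turn None
```

Wrist and top views agree within 2–3 mm. Nut and pipe top heights come out at 36 and 73 mm (35 and 70 expected), and the rack screws match. Going down above the nut to read its turn.

>>> {"name": "jog_arm", "arguments": {
  "series": [
    [-0.1, -0.7, -0.9, 0, 0, 0, 1],
    [-0.2, -1.4, -1.8, 0, 0, 0, 1],
    [-0.3, -2.1, -2.7, 0, 0, 0, 1],
    [-0.4, -2.85, -3.6, 0, 0, 0, 1],
    [-0.5, -2.85, -4.2, 0, 0, 0, 1]
  ]
}}

```text
time_s: 2.28
ee_pos: [0.4506, -0.1317, 0.0985]
orientation: [[0.083, 0.997, -0.002], [0.997, -0.083, -0.001], [-0.001, -0.002, -1.0]]
ft_force: [1.0, -0.1, -0.8]
gripper_width: 0.0941
grasp_force: 0.0
```

Run:
```python
from h import *
st(); im=shot("w2"); 
o,d=0,0
cv2.imwrite("pics/w2c.png",cv2.resize(im[200:320,210:350],None,fx=5,fy=5,interpolation=cv2.INTER_CUBIC))
```

```text
2.28 [ 0.4506 -0.1317  0.0985] yaw -0.0836 tilt [-0.0016 -0.0008] q6 -0.35 F [ 0.9622 -0.0613 -0.7919] w 0.0941 0.0
```

View pics/w2c.png

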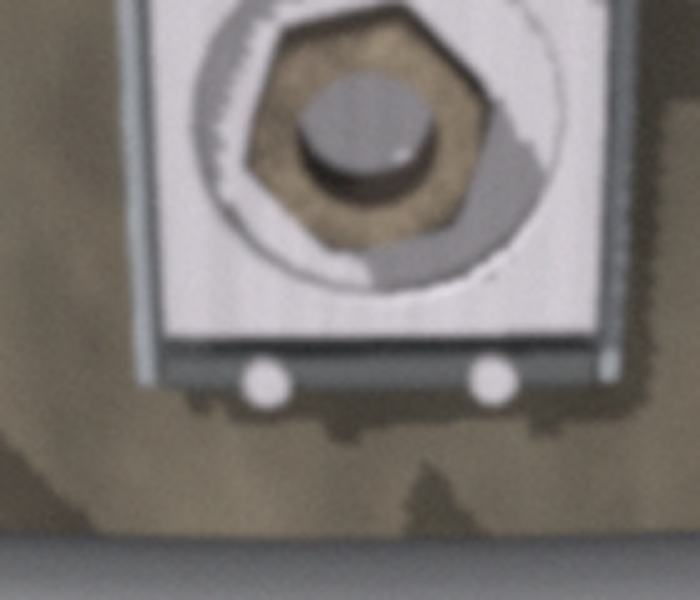

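The nut's top-face corners in the crop are (278,38), (400,15), (490,100), (450,235), (342,250) and (247,160).

Run:
```python
from h import *
C=np.array([wz("w2",np.array(u)/5+[210,200],.035) for u in((278,38),(400,15),(490,100),(450,235),(342,250),(247,160))])
c=C.mean(0);d=C-c;a=np.degrees(np.arctan2(d[:,1],d[:,0]));print(c,np.hypot(*d.T)*1e3,a%60,a)
print('height',wtri(("w1",np.array([162,440])/4+[235,150]),("w2",np.mean([(278,38),(400,15),(490,100),(450,235),(342,250),(247,160)],0)/5+[210,200])))
go(c[0],c[1],.026); st()
```

```text
[ 0.4547 -0.1366] [20.8161 19.7139 19.7405 21.3051 19.6934 19.3984] [ 7.1208 11.1788 11.7061  3.364  13.4182  7.6867] [ 127.1208   71.1788   11.7061  -56.636  -106.5818 -172.3133]
height [ 0.4551 -0.1354  0.0385]
shift [ 0.2734 -0.2856 -2.8128] turn None
2.33 [ 0.4479 -0.1294  0.0963] yaw -0.0838 tilt [-0.0073  0.0028] q6 -0.35 F [-1.3647  0.2787 -0.5463] w 0.0942 0.0
```

>>> {"name": "jog_arm", "arguments": {
  "series": [
    [0.05, -0.1, -0.6, 0, 0, -0.1, 1],
    [0.1, -0.2, -1.2, 0, 0, -0.2, 1],
    [0.16, -0.27, -1.8, 0, 0, -0.283, 1],
    [0.16, -0.27, -2.3, 0, 0, -0.283, 1],
    [0.16, -0.27, -2.55, 0, 0, -0.283, 1]
  ]
}}

```text
time_s: 2.75
ee_pos: [0.4547, -0.1355, 0.0358]
orientation: [[0.356, 0.934, -0.002], [0.934, -0.356, 0.001], [0.0, -0.002, -1.0]]
ft_force: [-0.1, 0.1, 0.4]
gripper_width: 0.0941
grasp_force: 0.0
```

>>> {"name": "jog_arm", "arguments": {
  "series": [
    [0, 0, -0.12, 0, 0, 0, 1],
    [0, 0, -0.25, 0, 0, 0, 1],
    [0, 0, -0.35, 0, 0, 0, 1],
    [0, 0, -0.35, 0, 0, 0, 1],
    [0, 0, -0.35, 0, 0, 0, 1]
  ]
}}

```text
time_s: 3.17
ee_pos: [0.4556, -0.1363, 0.0284]
orientation: [[0.357, 0.934, 0.001], [0.934, -0.357, -0.0], [-0.0, 0.001, -1.0]]
ft_force: [0.7, -0.5, 0.5]
gripper_width: 0.0938
grasp_force: 0.0
```

>>> {"name": "jog_arm", "arguments": {
  "series": [
    [0, 0, -0.1, 0, 0, 0, 0.6],
    [0, 0, -0.1, 0, 0, 0, 0.3],
    [0, 0, -0.1, 0, 0, 0, 0],
    [0, 0, -0.1, 0, 0, 0, 0],
    [0, 0, -0.1, 0, 0, 0, 0]
  ]
}}

```text
time_s: 3.58
ee_pos: [0.4554, -0.1363, 0.0256]
orientation: [[0.357, 0.934, 0.0], [0.934, -0.357, -0.0], [-0.0, 0.0, -1.0]]
ft_force: [0.1, 0.2, -0.4]
gripper_width: 0.0643
grasp_force: 0.0
```

>>> {"name": "jog_arm", "arguments": {
  "series": [
    [0, 0, 0, 0, 0, 0, 0],
    [0, 0, 0, 0, 0, 0, 0],
    [0, 0, 0, 0, 0, 0, 0],
    [0, 0, 0, 0, 0, 0, 0],
    [0, 0, 0, 0, 0, 0, 0]
  ]
}}

```text
time_s: 4.0
ee_pos: [0.4553, -0.1363, 0.0255]
orientation: [[0.357, 0.934, 0.0], [0.934, -0.357, -0.0], [-0.0, 0.0, -1.0]]
ft_force: [-0.6, 0.6, 0.7]
gripper_width: 0.0346
grasp_force: 30.0
```

>>> {"name": "jog_arm", "arguments": {
  "series": [
    [0, 0, 1.2, 0, 0, 0, 0],
    [0, 0, 2.6, 0, 0, 0, 0],
    [0.3, 0.5, 4, 0, 0, 0, 0],
    [1, 1.8, 4, 0, 0, 0, 0],
    [1.7, 3.0, 4, 0, 0, 0, 0]
  ]
}}

```text
time_s: 4.42
ee_pos: [0.4997, -0.0614, 0.128]
orientation: [[0.36, 0.933, 0.005], [0.933, -0.36, -0.001], [0.001, 0.006, -1.0]]
ft_force: [0.3, -0.3, -2.5]
gripper_width: 0.0349
grasp_force: 30.0
```

>>> {"name": "jog_arm", "arguments": {
  "series": [
    [0.72, 1.22, 0, 0, 0, 0, 0],
    [1.44, 2.44, 0, 0, 0, 0, 0],
    [2.16, 3.66, 0, 0, 0, 0, 0],
    [2.88, 4.88, 0, 0, 0, 0, 0],
    [3.6, 6.1, 0, 0, 0, 0, 0]
  ]
}}

```text
time_s: 4.83
ee_pos: [0.588, 0.0929, 0.1251]
orientation: [[0.357, 0.934, -0.001], [0.934, -0.357, -0.0], [-0.0, -0.001, -1.0]]
ft_force: [0.6, -0.8, -1.1]
gripper_width: 0.0348
grasp_force: 30.0
```

>>> {"name": "jog_arm", "arguments": {
  "series": [
    [0.7, 1.2, 0, 0, 0, 0, 0],
    [1.4, 2.4, 0, 0, 0, 0, 0],
    [2.0, 3.47, -0.5, 0, 0, 0, 0],
    [2.02, 3.47, -1.2, 0, 0, 0, 0],
    [2.02, 3.47, -2, 0, 0, 0, 0]
  ]
}}

```text
time_s: 5.25
ee_pos: [0.6396, 0.1803, 0.0749]
orientation: [[0.354, 0.935, 0.002], [0.935, -0.354, 0.0], [0.001, 0.002, -1.0]]
ft_force: [-1.0, -0.1, -2.0]
gripper_width: 0.0347
grasp_force: 30.0
```

Run:
```python
from h import *
im=shot("w3");st();go(.6384,.178,.0215); cv2.imwrite("pics/w3c.png",cv2.resize(im,(800,600)))
```

```text
5.3 [0.6356 0.1787 0.0699] yaw -0.3632 tilt [-0.0077 -0.0015] q6 0.53 F [-1.1256 -0.9933 -4.6476] w 0.0346 29.991794123779982
shift [ 0.1107 -0.0271 -1.9347] turn None
```

View pics/w3c.png

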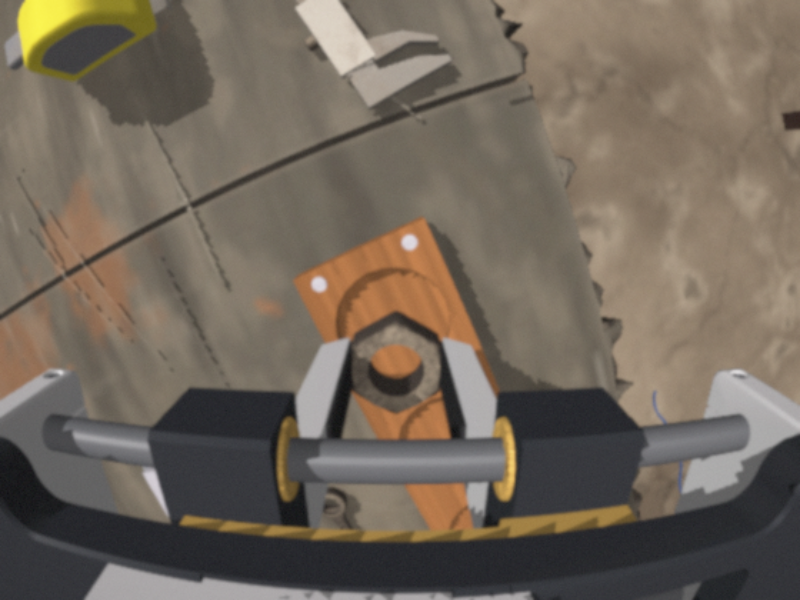

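The nut is held on its flats. The pocket behind it is centred near (395,320), with rack screws at (318,284) and (409,242).

Run:
```python
from h import *
for u in((318,284),(409,242)): print(wz("w3",np.array(u)*.7,.018))
for u in((338,310),(451,300),(395,268)): print('edge',wz("w3",np.array(u)*.7,.018))
st()
```

```text
[0.6081 0.2129]
[0.6603 0.2165]
edge [0.6127 0.1961]
edge [0.6703 0.1801]
edge [0.6488 0.2064]
5.3 [0.6356 0.1787 0.0699] yaw -0.3632 tilt [-0.0077 -0.0015] q6 0.53 F [-1.1256 -0.9933 -4.6476] w 0.0346 29.991794123779982
```

>>> {"name": "jog_arm", "arguments": {
  "series": [
    [0, 0, -0.6, 0, 0, 0, 0],
    [0, 0, -1.1, 0, 0, 0, 0],
    [0, 0, -1.5, 0, 0, 0, 0],
    [0, 0, -1.7, 0, 0, 0, 0],
    [0, 0, -1.85, 0, 0, 0, 0]
  ]
}}

```text
time_s: 5.72
ee_pos: [0.6379, 0.1777, 0.0286]
orientation: [[0.357, 0.934, -0.001], [0.934, -0.357, -0.0], [-0.001, -0.001, -1.0]]
ft_force: [0.1, 0.6, -1.8]
gripper_width: 0.0352
grasp_force: 30.0
```

>>> {"name": "jog_arm", "arguments": {
  "series": [
    [0, 0, -0.05, 0, 0, 0, 0],
    [0, 0, -0.12, 0, 0, 0, 0],
    [0, 0, -0.2, 0, 0, 0, 0],
    [0, 0, -0.25, 0, 0, 0, 0],
    [0, 0, -0.25, 0, 0, 0, 0]
  ]
}}

```text
time_s: 6.13
ee_pos: [0.6384, 0.178, 0.0231]
orientation: [[0.357, 0.934, 0.0], [0.934, -0.357, -0.0], [0.0, 0.0, -1.0]]
ft_force: [0.1, -0.1, -1.3]
gripper_width: 0.0346
grasp_force: 30.0
```

>>> {"name": "jog_arm", "arguments": {
  "series": [
    [0, 0, -0.03, 0, 0, 0, 0],
    [0, 0, -0.06, 0, 0, 0, 0],
    [0, 0, -0.08, 0, 0, 0, 0],
    [0, 0, -0.08, 0, 0, 0, 0],
    [0, 0, -0.08, 0, 0, 0, 0]
  ]
}}

```text
time_s: 6.55
ee_pos: [0.6385, 0.178, 0.0215]
orientation: [[0.357, 0.934, 0.001], [0.934, -0.357, 0.0], [0.0, 0.001, -1.0]]
ft_force: [-0.0, -1.1, 2.8]
gripper_width: 0.0347
grasp_force: 30.0
```

>>> {"name": "jog_arm", "arguments": {
  "series": [
    [0, 0, 0, 0, 0, 0, 0.7],
    [0, 0, 0, 0, 0, 0, 1],
    [0, 0, 0, 0, 0, 0, 1],
    [0, 0, 0, 0, 0, 0, 1],
    [0, 0, 0, 0, 0, 0, 1]
  ]
}}

```text
time_s: 6.97
ee_pos: [0.6384, 0.178, 0.0209]
orientation: [[0.357, 0.934, 0.0], [0.934, -0.357, -0.0], [-0.0, 0.0, -1.0]]
ft_force: [0.6, 1.4, 0.6]
gripper_width: 0.0652
grasp_force: 0.0
```

>>> {"name": "jog_arm", "arguments": {
  "series": [
    [0, 0, 0.5, 0, 0, 0, 1],
    [0, 0, 1.5, 0, 0, 0, 1],
    [0, 0, 3.0, 0, 0, 0, 1],
    [-0.3, -0.42, 4.4, 0, 0, 0.05, 1],
    [-1.15, -1.6, 4.4, 0, 0, 0.1, 1]
  ]
}}

```text
time_s: 7.38
ee_pos: [0.6171, 0.1412, 0.1384]
orientation: [[0.257, 0.966, 0.017], [0.966, -0.257, 0.004], [0.008, 0.016, -1.0]]
ft_force: [1.7, -0.6, 1.5]
gripper_width: 0.0937
grasp_force: 0.0
```

>>> {"name": "jog_arm", "arguments": {
  "series": [
    [-0.85, -1.19, 0, 0, 0, 0.05, 1],
    [-1.7, -2.38, 0, 0, 0, 0.1, 1],
    [-2.55, -3.57, 0, 0, 0, 0.14, 1],
    [-3.4, -4.76, 0, 0, 0, 0.19, 1],
    [-4.2, -5.9, 0, 0, 0, 0.19, 1]
  ]
}}

```text
time_s: 7.8
ee_pos: [0.5031, -0.0107, 0.1311]
orientation: [[0.073, 0.997, 0.0], [0.997, -0.073, -0.0], [-0.0, 0.0, -1.0]]
ft_force: [0.2, -0.7, -0.5]
gripper_width: 0.0939
grasp_force: 0.0
```

>>> {"name": "jog_arm", "arguments": {
  "series": [
    [-0.8, -1.1, 0, 0, 0, 0, 1],
    [-1.5, -2.06, -0.2, 0, 0, 0, 1],
    [-1.5, -2.06, -0.7, 0, 0, 0, 1],
    [-1.5, -2.06, -1, 0, 0, 0, 1],
    [-1.5, -2.06, -1, 0, 0, 0, 1]
  ]
}}

```text
time_s: 8.22
ee_pos: [0.466, -0.0608, 0.1048]
orientation: [[0.076, 0.997, -0.002], [0.997, -0.076, 0.001], [0.001, -0.002, -1.0]]
ft_force: [0.0, -0.2, 0.6]
gripper_width: 0.0937
grasp_force: 0.0
```

Run:
```python
from h import *
im=shot("w4");t=r.camera("top")[:,:,::-1];st();go(.467,-.061,.036,-.074)
a=cv2.resize(im[150:330,190:370],(540,540),interpolation=cv2.INTER_CUBIC);b=cv2.resize(t[125:195,160:220],None,fx=4,fy=4,interpolation=cv2.INTER_CUBIC)
b=np.vstack([b,np.zeros((540-b.shape[0],b.shape[1],3),np.uint8)]);cv2.imwrite("pics/w4c.png",np.hstack([a,b]))
```

```text
8.32 [ 0.4675 -0.0605  0.1059] yaw -0.0744 tilt [-0.0002  0.0004] q6 -0.2 F [0.1963 0.2088 0.1481] w 0.0941 0.0
shift [-0.0187 -0.0187 -2.7942] turn 0.0003589568482414429
```

View pics/w4c.png

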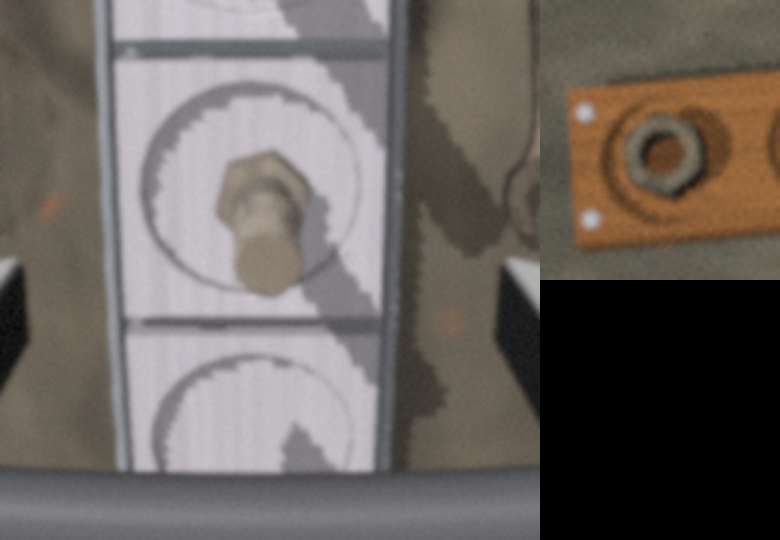

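The nut sits flat in its pocket. The short bolt's top is at crop (268,263). The fingers straddle it.

Run:
```python
from h import *
p=np.array([268,263])/3+[190,150]; print(wz("w4",p,.077), wtri(("w4",p),("w1",np.array([183,222])/4+[235,150])))
```

```text
[ 0.4668 -0.0619] [ 0.4668 -0.0648  0.0686]
```

>>> {"name": "jog_arm", "arguments": {
  "series": [
    [0, 0, -0.8, 0, 0, 0, 1],
    [0, 0, -1.5, 0, 0, 0, 0.8],
    [0, 0, -2.1, 0, 0, 0, 0.7],
    [0, 0, -2.6, 0, 0, 0, 0.6],
    [0, 0, -2.8, 0, 0, 0, 0.5]
  ]
}}

```text
time_s: 8.73
ee_pos: [0.467, -0.06, 0.0348]
orientation: [[0.073, 0.997, -0.002], [0.997, -0.073, 0.001], [0.0, -0.002, -1.0]]
ft_force: [0.2, -0.5, -1.0]
gripper_width: 0.0704
grasp_force: 0.0
```

>>> {"name": "jog_arm", "arguments": {
  "series": [
    [0, -0.03, 0, 0, 0, 0, 0.4],
    [0, -0.03, 0, 0, 0, 0, 0.2],
    [0, -0.03, 0, 0, 0, 0, 0],
    [0, -0.03, 0, 0, 0, 0, 0],
    [0, -0.03, 0, 0, 0, 0, 0]
  ]
}}

```text
time_s: 9.15
ee_pos: [0.4677, -0.0619, 0.0367]
orientation: [[0.075, 0.997, 0.002], [0.997, -0.075, -0.0], [-0.0, 0.002, -1.0]]
ft_force: [-0.2, 0.1, 0.5]
gripper_width: 0.0376
grasp_force: 0.0
```

>>> {"name": "jog_arm", "arguments": {
  "series": [
    [0, 0, 0, 0, 0, 0, 0],
    [0, 0, 0, 0, 0, 0, 0],
    [0, 0, 0, 0, 0, 0, 0],
    [0, 0, 0, 0, 0, 0, 0],
    [0, 0, 0, 0, 0, 0, 0]
  ]
}}

```text
time_s: 9.57
ee_pos: [0.4668, -0.0618, 0.0362]
orientation: [[0.075, 0.997, -0.0], [0.997, -0.075, -0.0], [-0.0, -0.0, -1.0]]
ft_force: [-1.3, -0.4, 4.1]
gripper_width: 0.0157
grasp_force: 30.0
```

>>> {"name": "jog_arm", "arguments": {
  "series": [
    [0, 0, 0.8, 0, 0, 0, 0],
    [0, 0, 2.0, 0, 0, 0, 0],
    [0.4, 0.36, 3.2, 0, 0, 0, 0],
    [1.4, 1.26, 3.2, 0, 0, 0, 0],
    [2.4, 2.16, 3.2, 0, 0, 0, 0]
  ]
}}

```text
time_s: 9.98
ee_pos: [0.5288, -0.0079, 0.1181]
orientation: [[0.077, 0.997, 0.005], [0.997, -0.077, -0.001], [-0.001, 0.005, -1.0]]
ft_force: [0.1, 0.0, -1.9]
gripper_width: 0.0151
grasp_force: 30.0
```

>>> {"name": "jog_arm", "arguments": {
  "series": [
    [1, 0.9, 0, 0, 0, 0, 0],
    [2, 1.8, 0, 0, 0, 0, 0],
    [3, 2.7, 0, 0, 0, 0, 0],
    [4, 3.6, 0, 0, 0, 0, 0],
    [4.68, 4.24, -0.2, 0, 0, 0, 0]
  ]
}}

```text
time_s: 10.4
ee_pos: [0.6469, 0.1005, 0.111]
orientation: [[0.074, 0.997, 0.003], [0.997, -0.074, 0.001], [0.001, 0.003, -1.0]]
ft_force: [-0.2, -1.2, -1.6]
gripper_width: 0.0156
grasp_force: 30.0
```

>>> {"name": "jog_arm", "arguments": {
  "series": [
    [0, 0, -0.6, 0, 0, 0, 0],
    [0, 0, -1.2, 0, 0, 0, 0],
    [0, 0, -1.8, 0, 0, 0, 0],
    [0, 0, -2.2, 0, 0, 0, 0],
    [0, 0, -2.4, 0, 0, 0, 0]
  ]
}}

```text
time_s: 10.82
ee_pos: [0.6427, 0.0982, 0.0487]
orientation: [[0.075, 0.997, -0.004], [0.997, -0.075, -0.0], [-0.0, -0.004, -1.0]]
ft_force: [0.2, 0.6, -1.4]
gripper_width: 0.0155
grasp_force: 30.0
```

Run:
```python
from h import *
im=shot("w5");st();go(.6439,.098,.0322)
cv2.imwrite("pics/w5c.png",cv2.resize(im[150:330,170:410],None,fx=3,fy=3,interpolation=cv2.INTER_CUBIC))
```

```text
10.87 [0.6427 0.0981 0.0486] yaw -0.0752 tilt [-0.0038 -0.0002] q6 0.12 F [ 0.0242  0.0974 -1.858 ] w 0.0156 29.997555948793888
shift [ 0.0487 -0.0049 -0.6546] turn None
```

View pics/w5c.png

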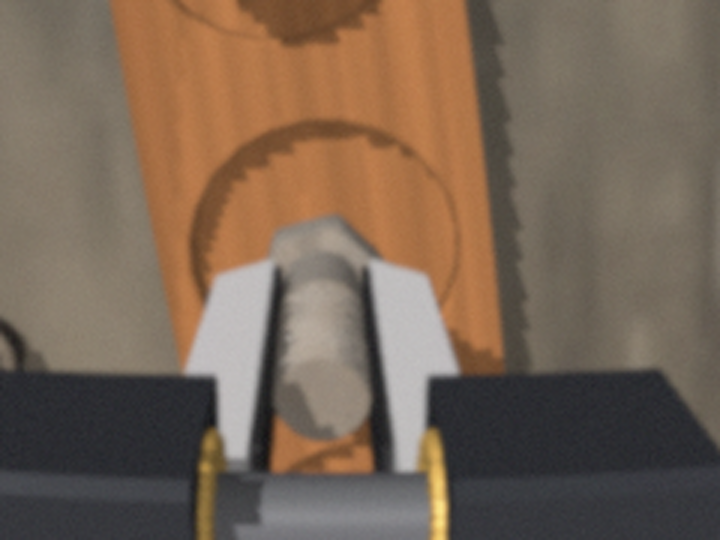

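The short bolt is upright in the grip over the second pocket, whose rim spans x 190–458 in the crop. Lowering.

>>> {"name": "jog_arm", "arguments": {
  "series": [
    [0, 0, -0.25, 0, 0, 0, 0],
    [0, 0, -0.45, 0, 0, 0, 0],
    [0, 0, -0.6, 0, 0, 0, 0],
    [0, 0, -0.68, 0, 0, 0, 0],
    [0, 0, -0.68, 0, 0, 0, 0]
  ]
}}

```text
time_s: 11.28
ee_pos: [0.6439, 0.0982, 0.0338]
orientation: [[0.075, 0.997, -0.0], [0.997, -0.075, -0.0], [-0.0, -0.0, -1.0]]
ft_force: [0.6, -0.5, -1.2]
gripper_width: 0.0152
grasp_force: 30.0
```

>>> {"name": "jog_arm", "arguments": {
  "series": [
    [0, 0, -0.04, 0, 0, 0, 0],
    [0, 0, -0.07, 0, 0, 0, 0],
    [0, 0, -0.07, 0, 0, 0, 0],
    [0, 0, -0.07, 0, 0, 0, 0],
    [0, 0, -0.07, 0, 0, 0, 0]
  ]
}}

```text
time_s: 11.7
ee_pos: [0.6442, 0.0983, 0.0324]
orientation: [[0.075, 0.997, 0.0], [0.997, -0.075, -0.0], [-0.0, 0.0, -1.0]]
ft_force: [1.2, -0.3, -1.8]
gripper_width: 0.0157
grasp_force: 30.0
```

Not in contact yet (−1.8 N). Down a little more.

>>> {"name": "jog_arm", "arguments": {
  "series": [
    [0, 0, -0.03, 0, 0, 0, 0],
    [0, 0, -0.05, 0, 0, 0, 0],
    [0, 0, -0.05, 0, 0, 0, 0],
    [0, 0, -0.05, 0, 0, 0, 0],
    [0, 0, -0.05, 0, 0, 0, 0]
  ]
}}

```text
time_s: 12.12
ee_pos: [0.6443, 0.0983, 0.0323]
orientation: [[0.075, 0.997, 0.001], [0.997, -0.075, -0.0], [0.0, 0.001, -1.0]]
ft_force: [-1.3, -0.6, 5.9]
gripper_width: 0.0157
grasp_force: 30.0
```

>>> {"name": "jog_arm", "arguments": {
  "series": [
    [0, 0, 0, 0, 0, 0, 0.4],
    [0, 0, 0, 0, 0, 0, 0.8],
    [0, 0, 0, 0, 0, 0, 1],
    [0, 0, 0, 0, 0, 0, 1],
    [0, 0, 0, 0, 0, 0, 1]
  ]
}}

```text
time_s: 12.53
ee_pos: [0.644, 0.0983, 0.0307]
orientation: [[0.075, 0.997, -0.0], [0.997, -0.075, 0.0], [-0.0, -0.0, -1.0]]
ft_force: [0.2, -0.3, -0.4]
gripper_width: 0.0451
grasp_force: 0.0
```

>>> {"name": "jog_arm", "arguments": {
  "series": [
    [0, 0, 0.5, 0, 0, 0, 1],
    [0, 0, 1.5, 0, 0, 0, 1],
    [0, 0, 2.8, 0, 0, 0, 1],
    [0, 0, 4, 0, 0, 0, 1],
    [-1.0, -0.46, 4, 0, 0, 0, 1]
  ]
}}

```text
time_s: 12.95
ee_pos: [0.6278, 0.0882, 0.1375]
orientation: [[0.074, 0.997, 0.018], [0.997, -0.074, 0.002], [0.003, 0.018, -1.0]]
ft_force: [1.9, 0.2, 2.0]
gripper_width: 0.079
grasp_force: 0.0
```

>>> {"name": "jog_arm", "arguments": {
  "series": [
    [-1.3, -0.6, 0, 0, 0, 0, 1],
    [-2.6, -1.2, 0, 0, 0, 0, 1],
    [-3.9, -1.8, 0, 0, 0, 0, 1],
    [-5.1, -2.3, 0, 0, 0, 0, 1],
    [-5.96, -2.72, 0, 0, 0, 0, 1]
  ]
}}

```text
time_s: 13.37
ee_pos: [0.4668, 0.0183, 0.1308]
orientation: [[0.075, 0.997, -0.002], [0.997, -0.075, -0.0], [-0.0, -0.002, -1.0]]
ft_force: [0.5, -0.3, 0.3]
gripper_width: 0.0938
grasp_force: 0.0
```

>>> {"name": "jog_arm", "arguments": {
  "series": [
    [0, 0, 0, 0, 0, 0, 1],
    [0, 0, 0, 0, 0, 0, 1],
    [0, 0, 0, 0, 0, 0, 1],
    [0, 0, 0, 0, 0, 0, 1],
    [0, 0, 0, 0, 0, 0, 1]
  ]
}}

```text
time_s: 13.78
ee_pos: [0.4714, 0.0191, 0.1309]
orientation: [[0.074, 0.997, 0.001], [0.997, -0.074, 0.0], [0.0, 0.001, -1.0]]
ft_force: [-0.9, -0.0, 0.1]
gripper_width: 0.0941
grasp_force: 0.0
```

Run:
```python
from h import *
im=shot("w6");t=r.camera("top")[:,:,::-1];st();go(.470,.0185,.045,-.074)
a=cv2.resize(im[120:320,180:380],(560,560),interpolation=cv2.INTER_CUBIC);b=cv2.resize(t[125:195,160:220],None,fx=4,fy=4,interpolation=cv2.INTER_CUBIC)
b=np.vstack([b,np.zeros((560-b.shape[0],b.shape[1],3),np.uint8)]);cv2.imwrite("pics/w6c.png",np.hstack([a,b]))
```

```text
13.88 [0.4709 0.0191 0.1308] yaw -0.0744 tilt [0.     0.0001] q6 -0.03 F [ 0.232  -0.5271 -0.5469] w 0.0939 0.0
shift [-0.0371 -0.0221 -3.4307] turn 0.00035378875601656257
```

View pics/w6c.png

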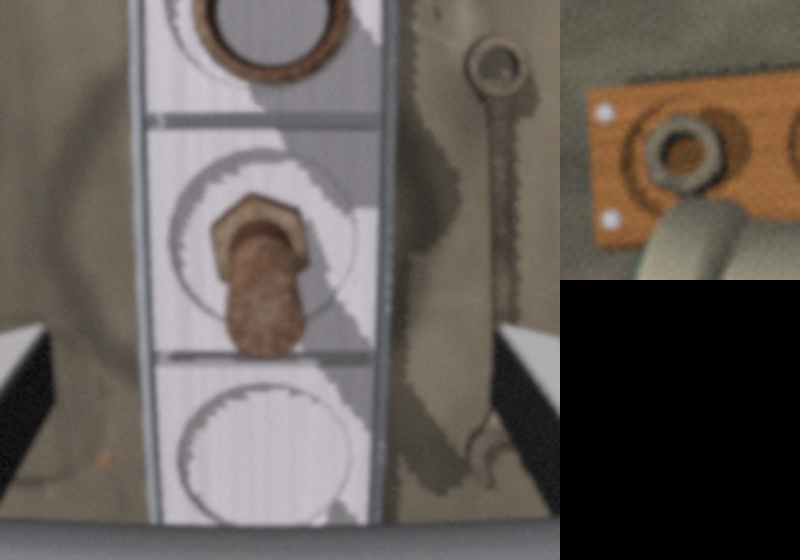

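The tall bolt's top is at crop (265,322) between the open fingers. Its carrier neighbour on the right is now empty.

Run:
```python
from h import *
p=np.array([265,322])/2.8+[180,120]; print(wz("w6",p,.103), wtri(("w6",p),("w1",np.array([170,458])/4+[235,5])))
```

```text
[0.4694 0.0201] [0.47   0.019  0.1002]
```

>>> {"name": "jog_arm", "arguments": {
  "series": [
    [-0.02, 0, -0.9, 0, 0, 0, 1],
    [-0.03, 0, -1.8, 0, 0, 0, 1],
    [-0.03, 0, -2.6, 0, 0, 0, 0.8],
    [-0.03, 0, -3.2, 0, 0, 0, 0.6],
    [-0.03, 0, -3.4, 0, 0, 0, 0.5]
  ]
}}

```text
time_s: 14.3
ee_pos: [0.4679, 0.0191, 0.0437]
orientation: [[0.075, 0.997, -0.004], [0.997, -0.075, 0.0], [0.0, -0.004, -1.0]]
ft_force: [0.0, 0.5, -0.2]
gripper_width: 0.0776
grasp_force: 0.0
```

>>> {"name": "jog_arm", "arguments": {
  "series": [
    [0, 0.02, 0, 0, 0, 0, 0.4],
    [0, 0.02, 0, 0, 0, 0, 0.2],
    [0, 0.02, 0, 0, 0, 0, 0],
    [0, 0.02, 0, 0, 0, 0, 0],
    [0, 0.02, 0, 0, 0, 0, 0]
  ]
}}

```text
time_s: 14.72
ee_pos: [0.4701, 0.0192, 0.0468]
orientation: [[0.075, 0.997, 0.002], [0.997, -0.075, -0.0], [-0.0, 0.002, -1.0]]
ft_force: [-0.8, -0.0, -0.8]
gripper_width: 0.044
grasp_force: 0.0
```

>>> {"name": "jog_arm", "arguments": {
  "series": [
    [0, 0, 0, 0, 0, 0, 0],
    [0, 0, 0, 0, 0, 0, 0],
    [0, 0, 0, 0, 0, 0, 0],
    [0, 0, 0, 0, 0, 0, 0],
    [0, 0, 0, 0, 0, 0, 0]
  ]
}}

```text
time_s: 15.13
ee_pos: [0.4682, 0.0193, 0.0463]
orientation: [[0.075, 0.997, -0.002], [0.997, -0.075, 0.0], [-0.0, -0.002, -1.0]]
ft_force: [-2.2, -0.2, 5.0]
gripper_width: 0.0196
grasp_force: 30.0
```

>>> {"name": "jog_arm", "arguments": {
  "series": [
    [0, 0, 0.7, 0, 0, 0, 0],
    [0, 0, 1.6, 0, 0, 0, 0],
    [0.5, 0, 2.4, 0, 0, 0, 0],
    [1.7, 0, 2.4, 0, 0, 0, 0],
    [3.0, 0, 2.4, 0, 0, 0, 0]
  ]
}}

```text
time_s: 15.55
ee_pos: [0.5444, 0.0193, 0.1073]
orientation: [[0.075, 0.997, 0.001], [0.997, -0.075, -0.0], [-0.0, 0.001, -1.0]]
ft_force: [0.1, 1.1, -2.4]
gripper_width: 0.0201
grasp_force: 30.0
```

>>> {"name": "jog_arm", "arguments": {
  "series": [
    [1.2, 0, 0, 0, 0, 0, 0],
    [2.4, 0, 0, 0, 0, 0, 0],
    [3.5, 0, 0, 0, 0, 0, 0],
    [4.18, 0, 0, 0, 0, 0, 0],
    [4.18, 0, -0.2, 0, 0, 0, 0]
  ]
}}

```text
time_s: 15.97
ee_pos: [0.6534, 0.0189, 0.1005]
orientation: [[0.075, 0.997, 0.005], [0.997, -0.075, -0.0], [0.0, 0.005, -1.0]]
ft_force: [0.1, 0.2, -2.3]
gripper_width: 0.0191
grasp_force: 30.0
```

>>> {"name": "jog_arm", "arguments": {
  "series": [
    [0, 0, -0.5, 0, 0, 0, 0],
    [0, 0, -1.0, 0, 0, 0, 0],
    [0, 0, -1.4, 0, 0, 0, 0],
    [0, 0, -1.8, 0, 0, 0, 0],
    [0, 0, -2.1, 0, 0, 0, 0]
  ]
}}

```text
time_s: 16.38
ee_pos: [0.6474, 0.0194, 0.047]
orientation: [[0.075, 0.997, -0.002], [0.997, -0.075, 0.0], [-0.0, -0.002, -1.0]]
ft_force: [0.1, 0.3, -2.9]
gripper_width: 0.0199
grasp_force: 30.0
```

>>> {"name": "jog_arm", "arguments": {
  "series": [
    [0, 0, -0.07, 0, 0, 0, 0],
    [0, 0, -0.14, 0, 0, 0, 0],
    [0, 0, -0.2, 0, 0, 0, 0],
    [0, 0, -0.22, 0, 0, 0, 0],
    [0, 0, -0.22, 0, 0, 0, 0]
  ]
}}

```text
time_s: 16.8
ee_pos: [0.6492, 0.0192, 0.0435]
orientation: [[0.075, 0.997, 0.001], [0.997, -0.075, -0.0], [-0.0, 0.001, -1.0]]
ft_force: [-0.0, 0.8, -2.9]
gripper_width: 0.0197
grasp_force: 30.0
```

>>> {"name": "jog_arm", "arguments": {
  "series": [
    [0, 0, -0.03, 0, 0, 0, 0],
    [0, 0, -0.06, 0, 0, 0, 0],
    [0, 0, -0.08, 0, 0, 0, 0],
    [0, 0, -0.08, 0, 0, 0, 0],
    [0, 0, -0.08, 0, 0, 0, 0]
  ]
}}

```text
time_s: 17.22
ee_pos: [0.6493, 0.0192, 0.0424]
orientation: [[0.075, 0.997, 0.002], [0.997, -0.075, -0.0], [-0.0, 0.002, -1.0]]
ft_force: [-0.5, -0.3, 5.1]
gripper_width: 0.0196
grasp_force: 30.0
```

>>> {"name": "jog_arm", "arguments": {
  "series": [
    [0, 0, 0, 0, 0, 0, 0.4],
    [0, 0, 0, 0, 0, 0, 0.8],
    [0, 0, 0, 0, 0, 0, 1],
    [0, 0, 0, 0, 0, 0, 1],
    [0, 0, 0, 0, 0, 0, 1]
  ]
}}

```text
time_s: 17.63
ee_pos: [0.6488, 0.0192, 0.0407]
orientation: [[0.075, 0.997, -0.0], [0.997, -0.075, 0.0], [-0.0, -0.0, -1.0]]
ft_force: [0.5, 0.3, -0.2]
gripper_width: 0.0494
grasp_force: 0.0
```

>>> {"name": "jog_arm", "arguments": {
  "series": [
    [0, 0, 0.4, 0, 0, 0, 1],
    [0, 0, 1.2, 0, 0, 0, 1],
    [0, 0, 2.3, 0, 0, 0, 1],
    [0, 0, 3.4, 0, 0, 0, 1],
    [-0.8, 0.34, 3.4, 0, 0, 0, 1]
  ]
}}

```text
time_s: 18.05
ee_pos: [0.6363, 0.0261, 0.1325]
orientation: [[0.076, 0.997, 0.016], [0.997, -0.076, -0.002], [-0.001, 0.016, -1.0]]
ft_force: [1.0, 0.5, 1.1]
gripper_width: 0.083
grasp_force: 0.0
```

>>> {"name": "jog_arm", "arguments": {
  "series": [
    [-1.3, 0.55, 0, 0, 0, 0, 1],
    [-2.6, 1.1, 0, 0, 0, 0, 1],
    [-3.9, 1.65, 0, 0, 0, 0, 1],
    [-5.1, 2.2, 0, 0, 0, 0, 1],
    [-6.11, 2.6, 0, 0, 0, 0, 1]
  ]
}}

```text
time_s: 18.47
ee_pos: [0.4737, 0.0936, 0.1266]
orientation: [[0.075, 0.997, -0.0], [0.997, -0.075, 0.0], [0.0, -0.0, -1.0]]
ft_force: [0.2, -0.0, 0.2]
gripper_width: 0.0938
grasp_force: 0.0
```

>>> {"name": "jog_arm", "arguments": {
  "series": [
    [0, 0, -0.5, 0, 0, 0, 1],
    [0, 0, -1, 0, 0, 0, 1],
    [0, 0, -1, 0, 0, 0, 1],
    [0, 0, -1, 0, 0, 0, 1],
    [0, 0, -1, 0, 0, 0, 1]
  ]
}}

```text
time_s: 18.88
ee_pos: [0.4769, 0.0927, 0.1018]
orientation: [[0.075, 0.997, 0.001], [0.997, -0.075, 0.0], [0.0, 0.001, -1.0]]
ft_force: [0.2, 0.4, 0.0]
gripper_width: 0.0942
grasp_force: 0.0
```

Run:
```python
from h import *
im=shot("w7");t=r.camera("scene")[:,:,::-1];st();go(.477,.0927,.04,-.074)
a=cv2.resize(im[140:320,190:370],(540,540),interpolation=cv2.INTER_CUBIC);b=cv2.resize(t[160:280,110:400],(260,108))
b=np.vstack([b,np.zeros((540-b.shape[0],b.shape[1],3),np.uint8)]);cv2.imwrite("pics/w7c.png",np.hstack([a,b]))
```

```text
18.98 [0.477  0.0926 0.1017] yaw -0.0754 tilt [0.0015 0.0001] q6 0.12 F [ 0.3465 -1.2215  0.3636] w 0.0936 0.0
shift [-0.001   0.0021 -2.469 ] turn 0.0013527504107814503
```

View pics/w7c.png

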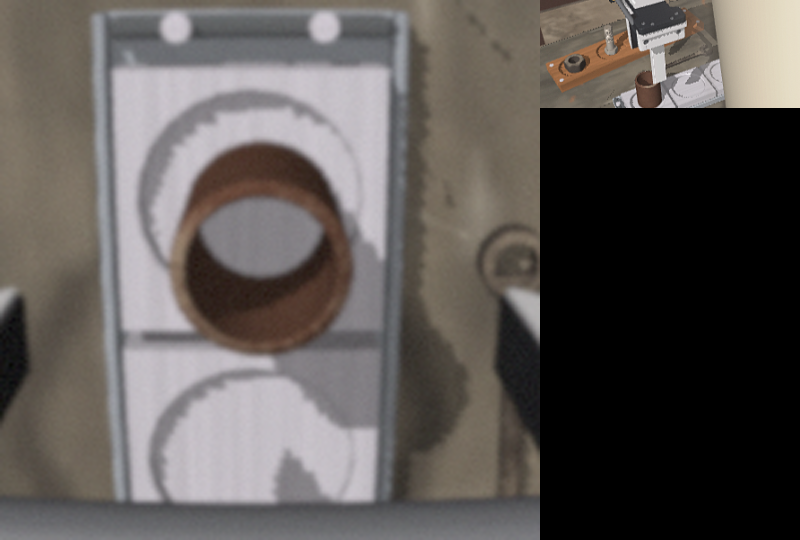

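The pipe rim is centred at crop (262,267), midway between the fingers. Going down.

Run:
```python
from h import *
p=np.array([262,267])/3+[190,140]; print(wz("w7",p,.07), wtri(("w7",p),("w1",np.array([170,163])/4+[235,5])))
```

```text
[0.4769 0.0966] [0.4771 0.0945 0.0636]
```

>>> {"name": "jog_arm", "arguments": {
  "series": [
    [0, 0, -0.7, 0, 0, 0, 1],
    [0, 0, -1.3, 0, 0, 0, 1],
    [0, 0, -1.9, 0, 0, 0, 1],
    [0, 0, -2.3, 0, 0, 0, 1],
    [0, 0, -2.5, 0, 0, 0, 0.8]
  ]
}}

```text
time_s: 19.4
ee_pos: [0.4758, 0.0926, 0.0376]
orientation: [[0.075, 0.997, -0.001], [0.997, -0.075, -0.0], [-0.0, -0.001, -1.0]]
ft_force: [-0.5, 0.4, 0.3]
gripper_width: 0.0901
grasp_force: 0.0
```

>>> {"name": "jog_arm", "arguments": {
  "series": [
    [0, 0.03, 0, 0, 0, 0, 0.5],
    [0, 0.06, 0, 0, 0, 0, 0.3],
    [0, 0.06, 0, 0, 0, 0, 0.2],
    [0, 0.06, 0, 0, 0, 0, 0.2],
    [0, 0.06, 0, 0, 0, 0, 0.2]
  ]
}}

```text
time_s: 19.82
ee_pos: [0.4767, 0.0943, 0.0392]
orientation: [[0.075, 0.997, 0.002], [0.997, -0.075, 0.0], [0.0, 0.002, -1.0]]
ft_force: [0.1, 0.6, 0.7]
gripper_width: 0.0574
grasp_force: 0.0
```

>>> {"name": "jog_arm", "arguments": {
  "series": [
    [0, 0, 0, 0, 0, 0, 0],
    [0, 0, 0, 0, 0, 0, 0],
    [0, 0, 0, 0, 0, 0, 0],
    [0, 0, 0, 0, 0, 0, 0],
    [0, 0, 0, 0, 0, 0, 0]
  ]
}}

```text
time_s: 20.23
ee_pos: [0.4765, 0.0942, 0.0388]
orientation: [[0.075, 0.997, 0.001], [0.997, -0.075, -0.0], [0.0, 0.001, -1.0]]
ft_force: [-0.3, -0.5, 2.2]
gripper_width: 0.0417
grasp_force: 30.0
```

>>> {"name": "jog_arm", "arguments": {
  "series": [
    [0, 0, 0.7, 0, 0, 0, 0],
    [0, 0, 1.6, 0, 0, 0, 0],
    [0, -1.1, 2, 0, 0, 0, 0],
    [0, -2.4, 2, 0, 0, 0, 0],
    [0, -3.7, 2, 0, 0, 0, 0]
  ]
}}

```text
time_s: 20.65
ee_pos: [0.4758, 0.0013, 0.0887]
orientation: [[0.073, 0.997, 0.0], [0.997, -0.073, -0.0], [-0.0, 0.0, -1.0]]
ft_force: [-0.3, 0.4, -3.2]
gripper_width: 0.0417
grasp_force: 30.0
```

>>> {"name": "jog_arm", "arguments": {
  "series": [
    [0, -1.3, 0, 0, 0, 0, 0],
    [0.3, -2.3, 0, 0, 0, 0, 0],
    [1.4, -2.53, 0, 0, 0, 0, 0],
    [2.6, -2.53, 0, 0, 0, 0, 0],
    [3.8, -2.53, 0, 0, 0, 0, 0]
  ]
}}

```text
time_s: 21.07
ee_pos: [0.5708, -0.0624, 0.0876]
orientation: [[0.077, 0.997, -0.002], [0.997, -0.077, 0.001], [0.0, -0.002, -1.0]]
ft_force: [0.3, -0.6, -2.8]
gripper_width: 0.042
grasp_force: 30.0
```

>>> {"name": "jog_arm", "arguments": {
  "series": [
    [1.2, 0, 0, 0, 0, 0, 0],
    [2.4, 0, 0, 0, 0, 0, 0],
    [3.32, 0, -0.2, 0, 0, 0, 0],
    [3.32, 0, -0.7, 0, 0, 0, 0],
    [3.32, 0, -1, 0, 0, 0, 0]
  ]
}}

```text
time_s: 21.48
ee_pos: [0.6539, -0.0613, 0.0609]
orientation: [[0.075, 0.997, -0.003], [0.997, -0.075, 0.001], [0.0, -0.003, -1.0]]
ft_force: [-1.3, -0.3, -3.4]
gripper_width: 0.042
grasp_force: 30.0
```

>>> {"name": "jog_arm", "arguments": {
  "series": [
    [0, 0, -0.3, 0, 0, 0, 0],
    [0, 0, -0.6, 0, 0, 0, 0],
    [0, 0, -0.85, 0, 0, 0, 0],
    [0, 0, -1.0, 0, 0, 0, 0],
    [0, 0, -1.0, 0, 0, 0, 0]
  ]
}}

```text
time_s: 21.9
ee_pos: [0.6529, -0.0614, 0.0377]
orientation: [[0.075, 0.997, -0.002], [0.997, -0.075, 0.0], [0.0, -0.002, -1.0]]
ft_force: [0.4, -0.5, -3.3]
gripper_width: 0.0413
grasp_force: 30.0
```

>>> {"name": "jog_arm", "arguments": {
  "series": [
    [0, 0, -0.05, 0, 0, 0, 0],
    [0, 0, -0.1, 0, 0, 0, 0],
    [0, 0, -0.15, 0, 0, 0, 0],
    [0, 0, -0.19, 0, 0, 0, 0],
    [0, 0, -0.19, 0, 0, 0, 0]
  ]
}}

```text
time_s: 22.32
ee_pos: [0.6544, -0.0616, 0.0348]
orientation: [[0.075, 0.997, 0.001], [0.997, -0.075, -0.0], [-0.0, 0.001, -1.0]]
ft_force: [-1.2, -0.5, 1.5]
gripper_width: 0.0419
grasp_force: 30.0
```

Contact (force rose from −3.3 N to +1.5 N). Opening, then rising straight up and moving back clear.

>>> {"name": "jog_arm", "arguments": {
  "series": [
    [0, 0, -0.02, 0, 0, 0, 0.6],
    [0, 0, -0.02, 0, 0, 0, 0.8],
    [0, 0, -0.02, 0, 0, 0, 1],
    [0, 0, -0.02, 0, 0, 0, 1],
    [0, 0, -0.02, 0, 0, 0, 1]
  ]
}}

```text
time_s: 22.73
ee_pos: [0.6542, -0.0615, 0.0333]
orientation: [[0.075, 0.997, 0.0], [0.997, -0.075, -0.0], [-0.0, 0.0, -1.0]]
ft_force: [-0.0, 0.2, -0.2]
gripper_width: 0.0721
grasp_force: 0.0
```

>>> {"name": "jog_arm", "arguments": {
  "series": [
    [0, 0, 0.4, 0, 0, 0, 1],
    [0, 0, 1.2, 0, 0, 0, 1],
    [0, 0, 2.3, 0, 0, 0, 1],
    [0, 0, 3.4, 0, 0, 0, 1],
    [0, 0, 4.4, 0, 0, 0, 1]
  ]
}}

```text
time_s: 23.15
ee_pos: [0.6543, -0.0615, 0.1455]
orientation: [[0.075, 0.997, 0.001], [0.997, -0.075, -0.0], [-0.0, 0.001, -1.0]]
ft_force: [1.3, 1.2, 0.1]
gripper_width: 0.0939
grasp_force: 0.0
```

>>> {"name": "jog_arm", "arguments": {
  "series": [
    [-0.9, -0.9, 0.5, 0, 0, 0, 1],
    [-1.8, -1.8, 1, 0, 0, 0, 1],
    [-2.8, -2.7, 1, 0, 0, 0, 1],
    [-3.8, -3.6, 1, 0, 0, 0, 1],
    [-4.8, -4.6, 1, 0, 0, 0, 1]
  ]
}}

```text
time_s: 23.57
ee_pos: [0.5332, -0.177, 0.1695]
orientation: [[0.074, 0.997, 0.002], [0.997, -0.074, -0.001], [-0.001, 0.002, -1.0]]
ft_force: [0.9, -1.0, -0.3]
gripper_width: 0.0937
grasp_force: 0.0
```

>>> {"name": "jog_arm", "arguments": {
  "series": [
    [-1, -1, 0, 0, 0, 0, 1],
    [-2, -2, 0, 0, 0, 0, 1],
    [-3, -3, 0, 0, 0, 0, 1],
    [-3.5, -3.5, 0, 0, 0, 0, 1],
    [-3.5, -3.5, 0, 0, 0, 0, 1]
  ]
}}

```text
time_s: 23.98
ee_pos: [0.4442, -0.2664, 0.1692]
orientation: [[0.079, 0.997, -0.0], [0.997, -0.079, -0.002], [-0.002, -0.0, -1.0]]
ft_force: [-1.1, -0.4, 1.0]
gripper_width: 0.0942
grasp_force: 0.0
```

Run:
```python
from h import *
st();a=cv2.resize(r.camera("top")[120:200,155:355,::-1],(750,300),interpolation=cv2.INTER_CUBIC);b=cv2.resize(r.camera("scene")[130:280,90:390,::-1],(600,300),interpolation=cv2.INTER_CUBIC)
cv2.imwrite("pics/fin.png",np.vstack([a,np.pad(b,((0,0),(0,150),(0,0)))]))
```

```text
23.98 [ 0.4442 -0.2664  0.1692] yaw -0.079 tilt [-0.0004 -0.0018] q6 -0.59 F [-1.0892 -0.4248  1.0209] w 0.0942 0.0
```

View pics/fin.png

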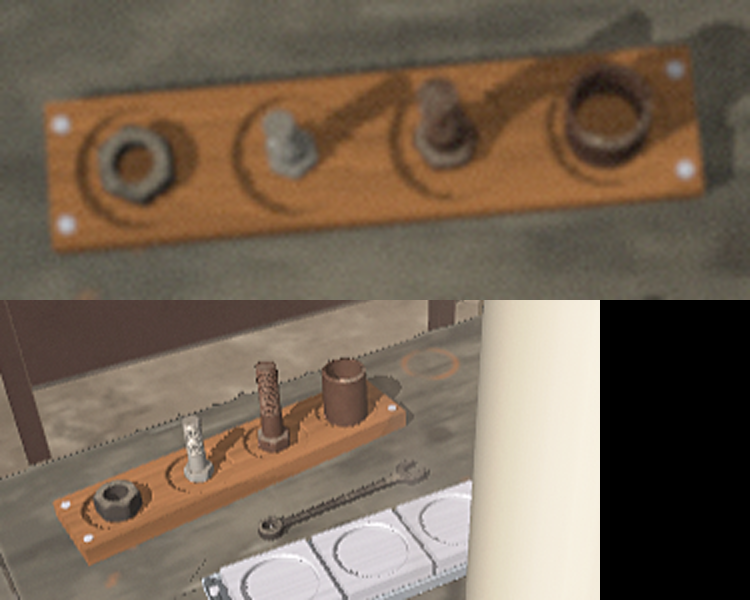

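Left to right in the rack stand the nut (136,162), short bolt (290,148), tall bolt (445,130) and pipe (608,115). All are upright in their pockets, and the arm is clear.

```bash
python3 -c "
from rig import r
print(r.sign_off())"
```

```text
the job is handed in; nothing more can be done
None
```

I moved all four parts into the wooden rack in reverse order (nut, short bolt, tall bolt, pipe from left to right); the last pictures show each upright in its pocket, the gripper was clear of everything, and I handed the job in at about 24 s of the 112 s allowed.

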